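# Lay the dipped chute across the marble run's two towers

### The job

The marble run on the games table is missing its dip: pick up the long red dipped chute, turn it to line up with the two yellow notched towers and lower it, open side up, until both of its ends rest fully down in the notches, one in each tower, with the dip hanging centred between them. Let go and leave it lying there; set it down, do not drop it. Leave the short blue chute and the straight green chute where they are.

Things in the scene. Friction and masses are not known exactly. Their poses are not given: they have to be found in the camera images.
- chute_red_center (a point): Centre of the long red dipped chute (loose, 80-150 g): open channel 270 mm long, 34 wide, both ends alike. Its flat middle, 80 long, 32 high, upright sides, is the place to grip; it climbs over 50 at each side to level end lips, 45 long, 22 high, undersides 30 above that of the middle. Point at mid-length, 22 above the underside of the middle. x along, y across, z up. Starts upright on the table.
- stand_seat (a point): Point midway between the notch floors of the fixed yellow stand, 60 mm above the table. Two towers 82 high, 90 wide, 22 thick, centred 112 either side of it along x, on a board 290 x 100 x 8. x: tower to tower (the seated chute's length, either way round). Notches run through along x, 40 wide at the floor, flaring from 70 high to 64 wide at the top. Seated, the red chute's point is 8 below this one.
- chute_blue_center (a point): Centre of the short blue dipped chute, same style but only 160 mm long, too short to span the towers; 34 mm wide, end lips' walls reaching 46 mm high. Point at mid-length, 22 mm above its underside; x along it, z up. Stands loose on the table; to be left alone.
- chute_green_center (a point): Centre of the straight green chute, 270 mm long, 34 mm wide, 32 mm high, without a dip. Point at mid-length, 16 mm above its underside; x along it, z up. Lies loose on the table; to be left alone.

How it is judged (in metres and radians):
At the end, for the whole second after the job is handed in: The red chute lies at rest and released, open side up, with both ends down in the two notches: its centre within 18 mm (level) of the stand point and 3 to 13 mm below it, its length within 7 degrees of the line between the towers, either way round, and tilted less than 4.5 degrees (horizontal distance between chute_red_center and stand_seat below 0.018 m and angle between the x axis of chute_red_center and the x axis of stand_seat, either way round below 0.12 rad and angle between chute_red_center's own z axis and vertical below 0.08 rad and z of chute_red_center in the frame of stand_seat between -0.013 and -0.003 m and linear speed of chute_red below 0.02 m/s and angular speed of chute_red below 0.1 rad/s); the robot touches nothing.
It fails at once if the red chute is dropped (it falls free faster than 0.8 m/s) (linear speed of chute_red above 0.8 m/s and contact force between the fingers and chute_red below 0.05 N).
It fails at once if the blue chute is moved by more than 40 mm (distance of chute_blue_center from where it was at the start of the episode above 0.04 m).
It fails at once if the green chute is moved by more than 40 mm (distance of chute_green_center from where it was at the start of the episode above 0.04 m).
It also fails if it takes over 34 s, if anything falls off the work surface, if the arm or the gripper's body presses on something with over 40 N, if the wrist force passes 120 N, or if a joint passes its speed limit or range.

### The arm

A 7-joint arm with a two-finger parallel gripper is mounted at the origin on the work surface. World frame = base frame: x ahead of the robot, y to its left, z up, the work surface at z = 0. Lengths are in mm, angles in rad, forces in N, time in s.
With the tool pointing down it reaches from about 425 to 925 mm from the base axis. Payload 6.8 kg.
Tool frame: the origin (TCP) lies on the centre line of the jaws, within the pads' length; the fingertips stand 11 mm ahead of it and the grasp point (between the pads) lies 8 mm behind it; y points along the fingers, z is the direction in which the jaws open and shut, and the axes are right-handed (so a half turn about y gives the same grasp; the last joint's range is limited). The gripper opens to 85 mm and grips with 20 to 120 N. Pads are 22 mm wide; open, the fingers measure 114 mm over their backs; the gripper's body (76 mm by 85 mm) begins 54 mm behind the grasp point. The pads swing forward as they close: fully open they stand 13 mm farther back than shut.
Start: joints at [-1.421, 0.477, 0.022, 1.555, -0.011, 1.109, -0.083], TCP at [172.089, 652.712, 215.608] pointing down, gripper open.
Joint ranges: [-2.96, 2.96], [-0.34, 2.1], [-1.41, 1.46], [0.24, 2.44], [-1.37, 4.51], [0.17, 1.92], [-2.96, 2.96]. Speed limits (rad/s): [2.39, 2.39, 3.14, 3.14, 3.14, 3.14, 3.14].

### API

Orientations are given as a unit quaternion [w, x, y, z].
In Python, from workcell import movep, move_linear, move_joints, move_gripper, wait, inverse_kinematics, read_state, capture, MotionError, close_job gives the robot as it stands. Calls block until the motion is done:
- movep(position, orientation): joint-space move of the TCP to a pose.
- move_linear(position, frame=None, max_speed=150, contact_N=None): straight line of the TCP; frame=None keeps the orientation; max_speed is the mean speed in mm/s. With contact_N (N) it stops when the force on the tool has changed by that much, and returns True; else False.
- move_joints(angles): joint-space move.
- move_gripper(opening, force=None): finger opening in mm; force is the grip in N (None keeps the last); returns when the fingers have stopped.
- wait(seconds).
- inverse_kinematics(position, orientation): joint angles nearest the present ones, or None.
- read_state(): the state.
- capture(name): name is "scene" or "top" or "wrist"; returns a dict with "img" (384x512x3 uint8, red, green, blue), "fx", "fy", "cx", "cy" (pixels), "rvec" (rotation vector, rad) and "tvec" (3), from world to camera coordinates, as OpenCV has them. Camera axes: x right, y down, z forward; pixel columns grow to the right and rows downward; lengths in mm; the calibration is good to about 2 mm. A picture is of the moment at which its call begins. There is no depth.
A pose or a line that the arm cannot do raises MotionError and nothing moves.
- close_job(): hands the job in, once; it reports no verdict.
The state is a dict: "time_s": time; "joint_positions": joint angles; "joint_vel": joint speeds; "tau": joint torques, N m; "tcp_pos": TCP position; "tool_rot": TCP orientation; "contact_force": force on the tool from outside, world axes, zero at the start; "moment": the same for the moment, N m; "grip_width": finger opening in mm.
Only numpy, scipy, OpenCV 4.12 (cv2) and the standard library are available. Lean on these libraries where they do the work, as an engineer would, in place of code of your own. Each camera call takes 0.05 s, during which the arm holds its last target. There are 200 camera calls.

## Working session

There is one attempt and no reset: what is moved stays moved. The work goes in short steps, each a Python script; the robot and the scene stay as the last script left them, time stands still between calls to the robot, and variables do not carry over. Pictures are saved under pics/ and viewed, about 8 in all and at most 12, crops included, and the job is handed in when it is done.

```bash
ls; mkdir -p pics; python3 - <<'E'
from workcell import *
import cv2,numpy as np
s=read_state();print(s)
for n in("top","scene"):
    c=capture(n);cv2.imwrite(f"pics/{n}0.png",c["img"][:,:,::-1])
    R=cv2.Rodrigues(np.array(c["rvec"],float))[0];print(n,c["fx"],c["cx"],c["cy"],-R.T@np.array(c["tvec"]).ravel(),R[2])
E
```

```text
pics
{'time_s': 0.0, 'joint_positions': array([-1.42111424,  0.47776266,  0.02234355,  1.55644887, -0.01149943,
        1.10929018, -0.08307451]), 'joint_vel': array([-4.51296139e-04, -2.83885330e-04, -1.66924375e-04, -3.87777433e-05,
        1.35761264e-03,  6.73255017e-04,  3.03002647e-04]), 'tau': array([-2.19275580e-05, -5.96458304e+01,  1.60813920e+00, -2.81202650e+01,
        1.24056620e-02,  9.42119979e-03,  3.47666258e-06]), 'tcp_pos': array([171.94402893, 652.09794251, 214.65200531]), 'tool_rot': array([-0.70061438,  0.70187179, -0.09090606,  0.0908382 ]), 'contact_force': array([-0.46166189, -0.8824183 ,  0.37159915]), 'moment': array([-0.03090433,  0.02340029,  0.00418293]), 'grip_width': 85.17861643427538}
top 462.28987351425366 253.69651284111328 192.51552819580172 [ 420.22160307  -60.7320223  1225.19129643] [ 0.08773037 -0.0034275  -0.99613836]
scene 346.9317403200864 255.7534715245976 191.37106108375454 [1235.17664866  195.33084415  616.71584737] [-0.75196104 -0.28200979 -0.59583981]
```

View pics/top0.png

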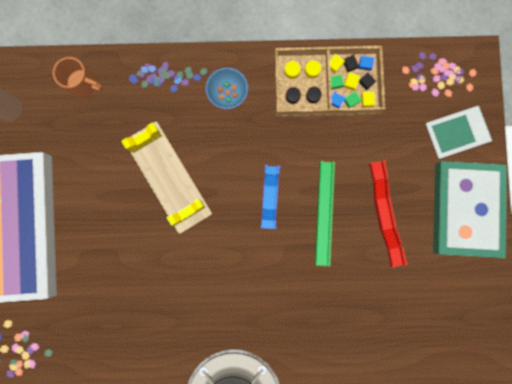

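View pics/scene0.png

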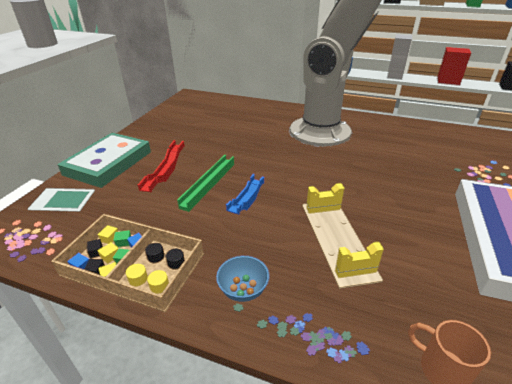

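The top view shows the stand at about (167,178), with towers at (141,136) and (185,212). Blue is at (270,197), green at (325,213), and red at (388,214) with its ends at (378,164) and (398,264). The scene view agrees, and all the chutes are upright.

```bash
cat > h.py <<'E'
from workcell import *
import cv2,numpy as np
from scipy.spatial.transform import Rotation as Rn
def ray(c,uv,z):
    R=cv2.Rodrigues(np.array(c["rvec"],float))[0];o=-R.T@np.array(c["tvec"],float).ravel()
    uv=np.atleast_2d(uv).astype(float)
    d=np.c_[(uv[:,0]-c["cx"])/c["fx"],(uv[:,1]-c["cy"])/c["fy"],np.ones(len(uv))]@R
    return (o+d*((z-o[2])/d[:,2])[:,None])[:,:2]
RNG={"red":[((0,150,60),(8,255,255)),((172,150,60),(180,255,255))],"yellow":[((24,150,80),(33,255,255))],
 "green":[((50,120,60),(80,255,255))],"blue":[((100,150,60),(120,255,255))]}
def blobs(c,col,n=1,amin=40):
    hsv=cv2.cvtColor(c["img"],cv2.COLOR_RGB2HSV)
    m=sum(cv2.inRange(hsv,*r) for r in RNG[col])
    cs=[k for k in cv2.findContours(m,cv2.RETR_EXTERNAL,cv2.CHAIN_APPROX_NONE)[0] if cv2.contourArea(k)>amin]
    return [k[:,0] for k in sorted(cs,key=cv2.contourArea,reverse=True)[:n]]
def quat(yaw):
    # tool y down, jaws (tool z) open along heading yaw
    z=np.array([np.cos(yaw),np.sin(yaw),0]);y=np.array([0,0,-1.]);x=np.cross(y,z)
    q=Rn.from_matrix(np.c_[x,y,z]).as_quat();return np.r_[q[3],q[:3]]
def save(c,n): cv2.imwrite(f"pics/{n}.png",c["img"][:,:,::-1])
E
python3 - <<'E'
from h import *
s=read_state();q=s["tool_rot"];print("tool axes",Rn.from_quat(np.r_[q[1:],q[0]]).as_matrix().round(2).tolist())
c=capture("top")
for col,z in(("red",45),("green",32),("blue",40),("yellow",82)):
    for k in blobs(c,col,6):
        (p,(a,b),_)=cv2.minAreaRect(ray(c,k,z).astype(np.float32))
        bx=cv2.boxPoints(cv2.minAreaRect(ray(c,k,z).astype(np.float32)))
        e=[bx[1]-bx[0],bx[2]-bx[1]];L=max(e,key=np.linalg.norm)
        print(col,k.mean(0).round(),np.round(p),round(a),round(b),"long dir deg",round(np.degrees(np.arctan2(L[1],L[0])),1))
w=capture("wrist");R=cv2.Rodrigues(np.array(w["rvec"],float))[0];print(w["fx"],-R.T@np.array(w["tvec"]).ravel(),R.round(2).tolist(),s["tcp_pos"])
E
```

```text
tool axes [[0.97, -0.0, 0.25], [-0.25, -0.0, 0.97], [0.0, -1.0, -0.0]]
red [387. 214.] [ 464. -402.] 276 54 long dir deg 9.8
green [324. 213.] [ 470. -246.] 38 266 long dir deg -5.2
green [352.  99.] [ 766. -330.] 27 37 long dir deg -57.4
green [337.  81.] [ 816. -291.] 30 31 long dir deg -79.7
blue [270. 196.] [ 514. -106.] 32 156 long dir deg -5.3
blue [366.  63.] [ 862. -369.] 33 32 long dir deg 77.0
blue [337.  99.] [ 762. -289.] 32 30 long dir deg 61.4
yellow [141. 138.] [665. 217.] 42 94 long dir deg -59.9
yellow [184. 213.] [476. 107.] 28 95 long dir deg -63.0
yellow [312.  69.] [ 834. -221.] 39 46 long dir deg -27.9
yellow [292.  69.] [ 834. -171.] 38 42 long dir deg -1.3
yellow [351.  80.] [ 800. -321.] 35 41 long dir deg -20.3
yellow [368.  99.] [ 752. -358.] 33 36 long dir deg -1.3
296.15508968613574 [105.54798741 670.07204305 373.113533  ] [[0.26, 0.97, -0.0], [0.93, -0.25, 0.27], [0.26, -0.07, -0.96]] [171.97140929 652.15405082 214.73489902]
```

```bash
python3 - <<'E'
from h import *
import pickle
movep([568,162,300],quat(np.radians(120)));w=capture("wrist");save(w,"w_stand");pickle.dump(w,open("ws.pkl","wb"))
for k in blobs(w,"yellow",2): print(k.mean(0),cv2.boxPoints(cv2.minAreaRect(k.astype(np.float32))).round().tolist())
movep([464,-402,260],quat(np.radians(100)));w=capture("wrist");save(w,"w_red");pickle.dump(w,open("wr.pkl","wb"))
print(read_state()["joint_positions"].round(2),read_state()["time_s"])
a=[cv2.imread(f"pics/{n}.png") for n in("w_stand","w_red")]
E
```

```text
[256.36144578 243.78313253] [[224.0, 233.0], [289.0, 233.0], [289.0, 254.0], [224.0, 254.0]]
[260.38275862  78.84827586] [[218.0, 87.0], [218.0, 65.0], [294.0, 66.0], [294.0, 88.0]]
[ 0.    0.43  0.83  1.7  -0.35  1.17  2.68] 4.6333
```

View pics/w_stand.png

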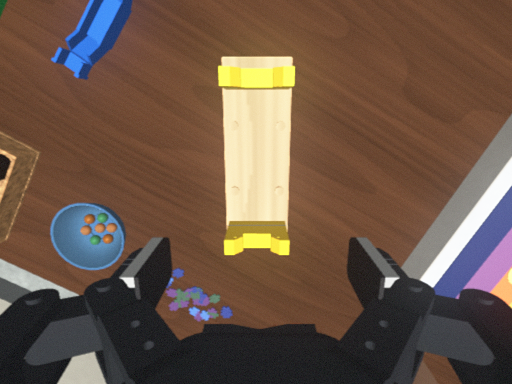

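View pics/w_red.png

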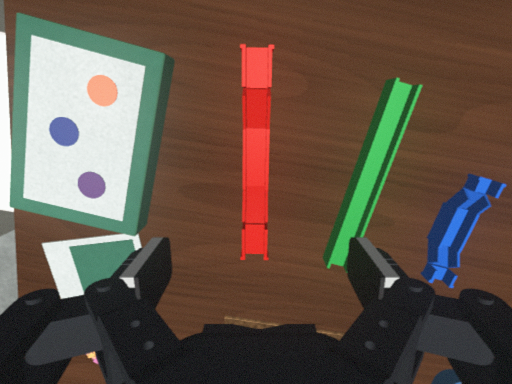

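The wrist view of the stand has the towers' outer top edges at row 66 (columns 218–294) and row 254 (columns 224–289). In the view of red, the lip ends are at row 45 (columns 242–273) and row 259 (columns 241–269). I'll check both against the known sizes.

```bash
python3 - <<'E'
from h import *
import pickle
ws,wr=[pickle.load(open(f,"rb")) for f in("ws.pkl","wr.pkl")]
def rep(n,F,N):
    f=F.mean(0);m=N.mean(0);d=f-m
    print(n,"mid",((f+m)/2).round(1),"len",np.linalg.norm(d).round(1),"widths",[np.linalg.norm(x[1]-x[0]).round(1) for x in(F,N)],"deg",np.degrees(np.arctan2(d[1],d[0])).round(2))
b=[k for k in blobs(ws,"yellow",8,60) if 210<k[:,0].mean()<310]
P=np.vstack(b);far=P[P[:,1]<150];near=P[P[:,1]>150]
def corners(Q,top):
    sgn=-1 if top else 1
    return np.array([Q[np.argmax(sgn*Q[:,1]*1.0-Q[:,0])],Q[np.argmax(sgn*Q[:,1]*1.0+Q[:,0])]],float)
cf=corners(far,1)+[[-.0,-.0],[1,0]];cn=corners(near,0)+[[0,1],[1,1]]
print(cf,cn);rep("stand",ray(ws,cf,82),ray(ws,cn,82))
r=blobs(wr,"red",1)[0];cf=corners(r,1)+[[0,0],[1,0]];cn=corners(r,0)+[[0,1],[1,1]]
print(cf,cn);rep("red z52",ray(wr,cf,52),ray(wr,cn,52))
m=r[(r[:,1]>135)&(r[:,1]<175)];
for y in(135,155,175):
    x=r[r[:,1]==y][:,0];print("mid row",y,x.min(),x.max(),ray(wr,[[(x.min()+x.max()+1)/2,y+.5]],32).round(1), np.ptp(ray(wr,[[x.min(),y],[x.max()+1,y]],32),axis=0).round(1))
E
```

```text
[[219.  65.]
 [295.  66.]] [[224. 255.]
 [289. 255.]]
stand mid [575.5 165.1] len 247.3 widths [np.float64(89.6), np.float64(91.3)] deg -150.2
[[240.  43.]
 [275.  43.]] [[240. 260.]
 [269. 261.]]
red z52 mid [ 463.8 -404.3] len 272.7 widths [np.float64(39.4), np.float64(39.9)] deg -170.82
mid row 135 242 270 [[ 432.6 -409.1]] [ 6.6 36.7]
mid row 155 242 269 [[ 458.2 -405.3]] [ 6.4 36.1]
mid row 175 242 268 [[ 484.7 -401.3]] [ 6.3 35.5]
```

```bash
python3 - <<'E'
from h import *
import pickle
q=quat(np.radians(99))
move_gripper(62)
movep([464,-404.5,90],q)
print(move_linear([464,-404.5,15],max_speed=80,contact_N=15),read_state()["tcp_pos"])
move_gripper(20,40)
print(read_state()["grip_width"])
move_linear([464,-404.5,200],max_speed=120)
movep([575.5,165.1,210],quat(np.radians(119.8)))
s=read_state();print(s["tcp_pos"],s["grip_width"],s["contact_force"],s["time_s"])
w=capture("wrist");save(w,"w_held");pickle.dump(w,open("wh.pkl","wb"))
save(capture("scene"),"s_held")
E
```

```text
False [ 464.2864006  -404.89347323   15.4609084 ]
20.002970764301043
[575.87437008 163.43330915 210.12431681] 19.9840953897243 [ 0.52199476  0.15227753 -1.08624459] 11.05
```

View pics/w_held.png

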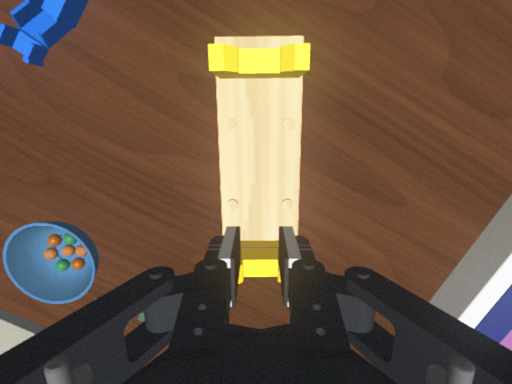

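View pics/s_held.png

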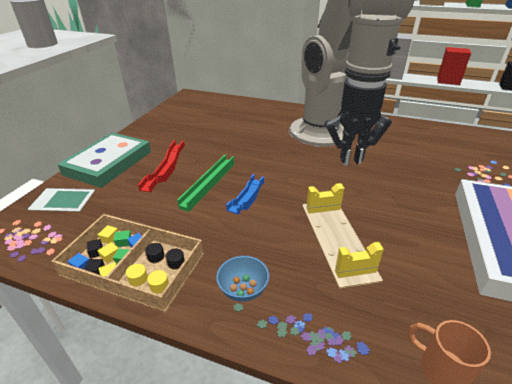

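The grasp missed: the gripper is shut on air at 20 mm and red has not moved. I'll check where the TCP really is against the cameras.

```bash
python3 - <<'E'
from h import *
s=read_state();q=s["tool_rot"];M=Rn.from_quat(np.r_[q[1:],q[0]]).as_matrix();print(M.round(3).tolist(),s["tcp_pos"],s["joint_positions"].round(2),quat(np.radians(119.8)).round(3),q.round(3))
for n in("wrist","scene","top"):
    c=capture(n);R=cv2.Rodrigues(np.array(c["rvec"],float))[0];t=np.array(c["tvec"],float).ravel()
    K=np.array([[c["fx"],0,c["cx"]],[0,c["fy"],c["cy"]],[0,0,1]])
    pts=np.array([s["tcp_pos"],s["tcp_pos"]+M@[0,11,0],[575.5,165,60]])
    p,_=cv2.projectPoints(pts,R,t,K,None);print(n,p[:,0].round().tolist(),"campos",(-R.T@t).round(),"fwd",R[2].round(2))
    if n=="top":save(c,"top1")
E
```

```text
[[0.869, 0.0, -0.495], [0.495, -0.0, 0.869], [0.0, -1.0, -0.0]] [575.82587689 163.67080402 210.0809599 ] [-0.9   0.42  0.69  1.79 -0.31  1.05  1.99] [-0.683  0.683  0.182 -0.182] [-0.683  0.684  0.181 -0.181]
wrist [[258.0, 231.0], [258.0, 223.0], [260.0, 174.0]] campos [516. 130. 368.] fwd [ 0.23  0.13 -0.96]
scene [[349.0, 168.0], [348.0, 172.0], [340.0, 221.0]] campos [1235.  195.  617.] fwd [-0.75 -0.28 -0.6 ]
top [[150.0, 165.0], [151.0, 166.0], [163.0, 174.0]] campos [ 420.  -61. 1225.] fwd [ 0.09 -0.   -1.  ]
```

View pics/top1.png

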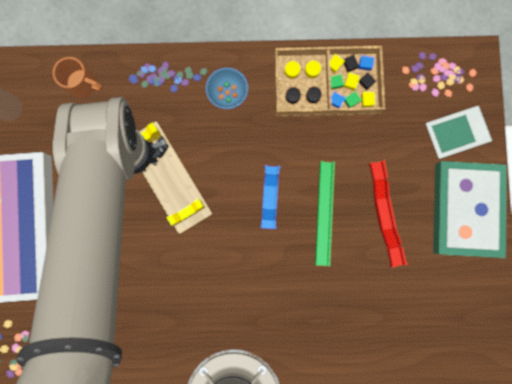

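```bash
python3 - <<'E'
from h import *
s=read_state();q=s["tool_rot"];M=Rn.from_quat(np.r_[q[1:],q[0]]).as_matrix();T=s["tcp_pos"];out=[]
import pickle
def proj(c,pts):
    K=np.array([[c["fx"],0,c["cx"]],[0,c["fy"],c["cy"]],[0,0,1]])
    return cv2.projectPoints(np.array(pts,float),np.array(c["rvec"],float),np.array(c["tvec"],float),K,None)[0][:,0]
tips=[T+M@[0,11,10],T+M@[0,11,-10]]
for n in("scene","top"):
    c=capture(n);im=c["img"][:,:,::-1].copy()
    r=blobs(c,"red",1)[0];print(n,"red",r.mean(0))
    p=proj(c,tips+[[464,-404.5,22],[575.5,165.1,60]]);print(p.round(1).tolist())
    u=np.mean(p[:2],0).astype(int);x0=max(u[0]-45,0);y0=max(u[1]-60,0)
    a=cv2.resize(im[y0:y0+90,x0:x0+95],None,fx=4,fy=4,interpolation=cv2.INTER_CUBIC)
    for k in p: cv2.drawMarker(a,tuple(int(v) for v in (k-[x0,y0]+.5)*4),(255,0,255),cv2.MARKER_CROSS,14,1)
    print("origin",x0,y0);out.append(a)
cv2.imwrite("pics/comp.png",np.hstack(out))
w=capture("wrist");print(proj(w,tips).round())
print("wrist vs predicted red in wr.pkl:",proj(pickle.load(open("wr.pkl","rb")),[[464,-404.5,22]]))
E
```

```text
scene red [453.22321429  65.125     ]
[[353.2, 172.0], [344.4, 172.9], [164.0, 167.8], [340.4, 220.6]]
origin 303 112
top red [386.55785124 213.47520661]
[[147.1, 168.2], [154.8, 163.6], [384.7, 213.3], [162.7, 174.0]]
origin 105 105
[[274. 223.]
 [241. 223.]]
wrist vs predicted red in wr.pkl: [[255.89741413 158.6666075 ]]
```

View pics/comp.png

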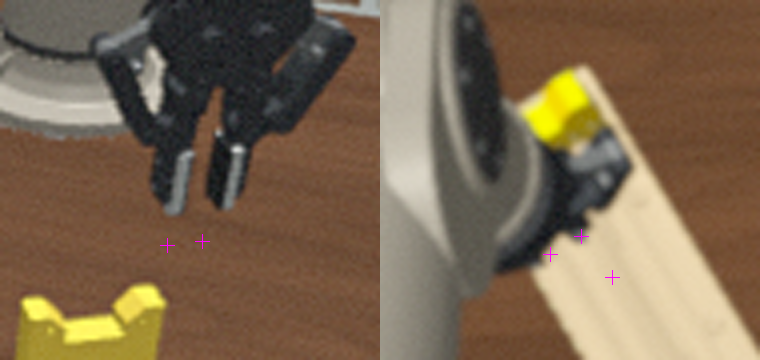

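The crops show the real fingertips about 8 px above the prediction in the scene view. That puts them roughly 20 mm higher than the stated tool frame, so the pads closed just above the chute. I'll find the true height by touching the table at the grasp site.

```bash
python3 - <<'E'
from h import *
import pickle
q=quat(np.radians(99));X=[464,-404.5]
move_gripper(56)
movep(X+[90],q)
move_linear(X+[20],max_speed=100)
hit=move_linear(X+[-22],max_speed=25,contact_N=8)
s=read_state();z=s["tcp_pos"][2];print(hit,s["tcp_pos"],s["contact_force"])
p=s["tcp_pos"]
move_linear([X[0],X[1],z+6],max_speed=40)
move_gripper(20,40)
s=read_state();print(s["grip_width"],s["tcp_pos"],s["time_s"])
if s["grip_width"]>25:
    move_linear(X+[z+50],max_speed=100)
    save(capture("scene"),"s_lift");w=capture("wrist");save(w,"w_lift");pickle.dump(w,open("wl.pkl","wb"))
    s=read_state();print(s["grip_width"],s["tcp_pos"],s["contact_force"],s["moment"],s["time_s"])
    cv2.imwrite("pics/lift.png",np.hstack([cv2.resize(cv2.imread("pics/s_lift.png")[60:260,40:300],None,fx=1.5,fy=1.5),cv2.resize(cv2.imread("pics/w_lift.png"),(400,300))]))
E
```

```text
True [ 463.95580791 -404.5085054   -19.73881101] [ 0.26669999 -0.11370424  5.9651902 ]
33.74017663220017 [ 464.06113933 -404.57791486  -13.71484371] 16.95
33.607245100499505 [ 463.79880054 -404.00263156   29.861938  ] [ 0.17073087 -0.45262584 -2.1652501 ] [ 0.01387092  0.02741348 -0.00570298] 17.6417
```

View pics/lift.png

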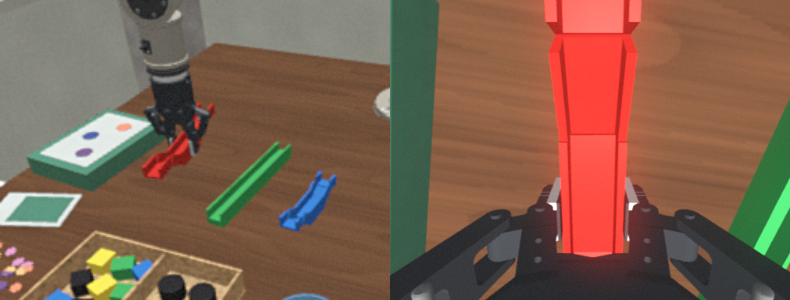

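Red is held at 33.6 mm, level, and gripped at its flat middle. Next I'll lift it, carry it over the stand and check its alignment from the wrist view.

```bash
python3 - <<'E'
from h import *
import pickle
w=pickle.load(open("wl.pkl","rb"))
print("flat edge from TCP", ray(w,[[264.,170]],43.6+3)-[463.8,-404],"expect 40*",-np.cos(np.radians(9)),-np.sin(np.radians(9)))
move_linear([464,-404.5,130],max_speed=130)
movep([575.5,165.1,115],quat(np.radians(119.8)))
w=capture("wrist");pickle.dump(w,open("wo.pkl","wb"));save(w,"w_over");c=capture("scene");save(c,"s_over")
s=read_state();print(s["tcp_pos"],s["grip_width"],s["moment"],s["time_s"])
cv2.imwrite("pics/over.png",np.hstack([cv2.resize(cv2.imread("pics/s_over.png")[110:300,260:420],None,fx=2.2,fy=2.2),cv2.resize(cv2.imread("pics/w_over.png"),(446,418))]))
E
```

```text
flat edge from TCP [[-38.93094091  -3.51782891]] expect 40* -0.9876883405951378 -0.15643446504023087
[575.8720955  163.69480759 115.16716611] 33.20629002215339 [-0.0252658   0.03290598  0.00746694] 20.7417
```

View pics/over.png

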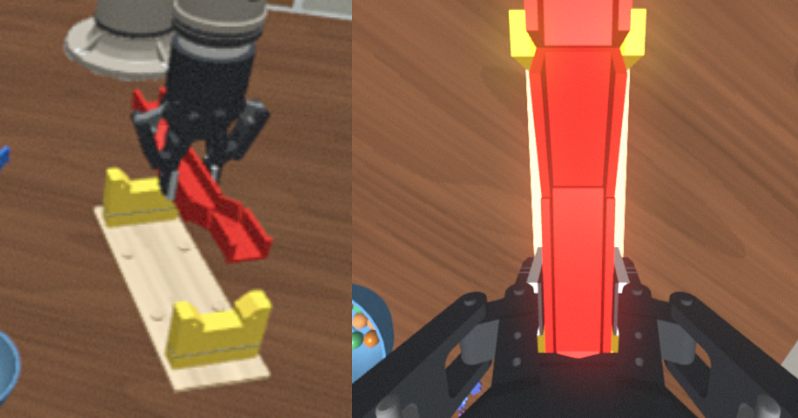

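Red is over the stand and lined up: its centre is at about column 579 and the tower and board centre at about 577.5, a mismatch of roughly 1 mm. Now lowering.

```bash
python3 - <<'E'
from h import *
X=[575.2,166.3]
move_linear(X+[38],max_speed=70)
s=read_state();print(s["tcp_pos"],s["contact_force"])
hit=move_linear(X+[13],max_speed=20,contact_N=5)
s=read_state();print(hit,s["tcp_pos"],s["contact_force"],s["moment"],s["time_s"])
save(capture("scene"),"s_low")
cv2.imwrite("pics/low.png",cv2.resize(cv2.imread("pics/s_low.png")[130:300,260:420],None,fx=3.4,fy=3.4))
E
```

```text
[575.61556778 166.3178857   38.46846128] [ 0.93983752 -0.35127541 -0.85801139]
True [575.06027217 166.27256877  16.26415455] [-0.24813217 -0.0682034   4.71198731] [0.02620205 0.17017037 0.01823924] 22.9833
```

View pics/low.png

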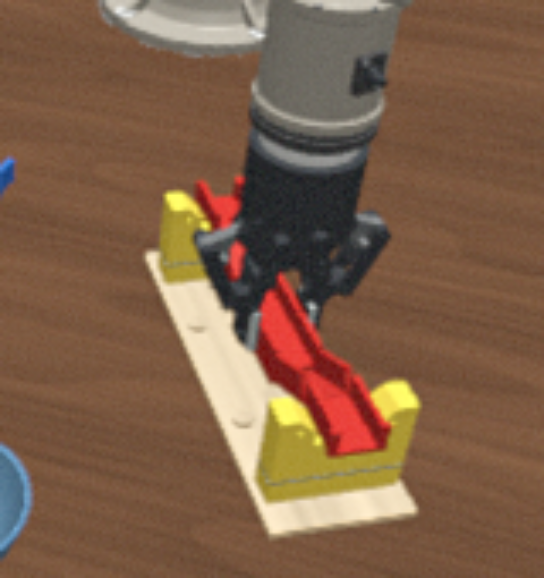

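Contact came at z = 16.26, against a predicted 16.3, and both ends are in the notches. Now releasing.

```bash
python3 - <<'E'
from h import *
X=[575.2,166.3]
move_gripper(60)
move_linear(X+[150],max_speed=90)
movep([480,420,250],quat(np.radians(119.8)))
c=capture("scene");t=capture("top");save(c,"s_end");save(t,"t_end")
print(read_state()["time_s"])
for k in blobs(t,"red",3): 
    f=cv2.minAreaRect(ray(t,k,77).astype(np.float32));print("red",[np.round(v,1) for v in f])
for col in("green","blue"): print(col,blobs(t,col,1)[0].mean(0).round())
cv2.imwrite("pics/end.png",np.hstack([cv2.resize(cv2.imread("pics/s_end.png")[150:300,270:400],None,fx=3,fy=3),cv2.resize(cv2.imread("pics/t_end.png")[110:240,110:220],(381,450))]))
E
```

```text
26.2667
red [array([577.1, 166.4]), array([272.7,  42.6]), np.float64(30.4)]
green [324. 213.]
blue [270. 197.]
```

View pics/end.png

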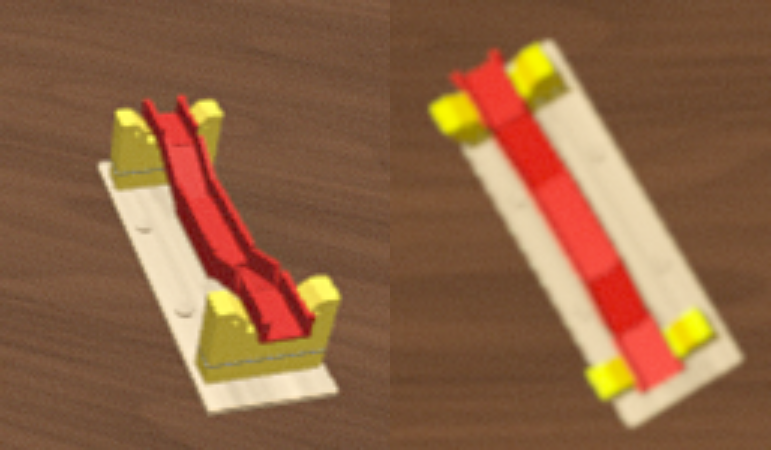

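Both ends are seated in the notches and the chute is level. It measures (577, 166) at 30.4°, against (575.5, 165) at 29.8° for the stand. Green and blue haven't moved.

```bash
python3 -c "
from workcell import *
close_job()"
```

```text
the job is handed in; nothing more can be done
```

The red dipped chute is lying in the two tower notches, open side up and released. I handed the job in with the clock at about 26 s of the 34 allowed; no verdict was reported.

**Last checks:**
- **Position:** the chute's centre measured about 2 mm from the stand point, and its length was within about 1° of the line between the towers.
- **Height:** it touched down at TCP z = 16.26 mm, against 16.3 mm predicted for fully seated. After release I only judged its height and tilt by eye; it looks level and down in both notches.
- **Other chutes:** the green and blue chutes sit at the same pixels in the top camera as at the start.
- **Arm:** it was clear of everything at hand-in.

**What failed or disagreed:** the first grasp closed on air. The fingertips turned out to sit about 20–30 mm higher than the stated tool frame. I found the true height by touching the table lightly, and the second grasp held. At the end, the red outline measured 273 × 43 mm instead of 270 × 34 mm. I put the extra width down to the dip being viewed at an angle and to blurred edges.

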